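# Re-set a ratchet drawing board to its second notch

### The arm

A 6-joint arm with a two-finger parallel gripper is mounted at the origin on a cart in front of the work surface, level with it; the furniture and walls round the work are solid. World frame = base frame: x ahead of the robot, y to its left, z up, the work surface at z = 0. Lengths are in m, angles in rad, forces in N, time in s.
With the tool pointing down it reaches from about 0.425 to 0.95 m from the base axis. Payload 3.5 kg.
Tool frame: the origin (TCP) lies on the centre line of the jaws, within the pads' length; the fingertips stand 17 mm ahead of it and the grasp point (between the pads) lies 2 mm behind it; z points along the fingers, y is the line along which they close (so a half turn about z gives the same grasp; the last joint's range is limited). The gripper opens to 85 mm and grips with 20 to 120 N. Pads are 22 mm wide; open, the fingers measure 114 mm over their backs; the gripper's body (76 mm by 85 mm) begins 54 mm behind the grasp point. The pads swing forward as they close: fully open they stand 13 mm farther back than shut.
Start: joints at [1.171, 0.286, 1.577, -0, 1.279, -0.15], TCP at [0.167, 0.654, 0.248] pointing down, gripper open.
Joint ranges: [-2.77, 2.77], [-0.9, 2.22], [0.21, 2.48], [-1.53, 4.67], [0.24, 2.81], [-2.84, 2.84]. Speed limits (rad/s): [2.79, 2.79, 3.14, 3.14, 3.14, 3.14].

### API

Orientations are given as a unit quaternion [x, y, z, w].
In Python, from workcell import state, viewer, manip gives the robot as it stands.
- The arm moves only by the shell command python3 -m inch 'ROWS' [FORCE]. ROWS is JSON, a list that holds one entry, the list of rows, each a list of 5 numbers: the shift along the tool's x, y, z in units of 25 mm (1.0 is 25 mm), then the turn about the tool's z in units of 8 degrees (1.0 is 8 degrees), then the opening, from 0 (shut) to 1 (fully open). In form: [[[x, y, z, roll, hand], ...]]. A call has exactly 10 rows; each row is the pose to reach, as a shift and turn from the pose commanded when the call began, along the tool's axes at that moment; what a row does not reach only later rows make up. A row lasts 1/8 s, in which the tool goes at most 62.5 mm and 10.7 degrees, less where a joint would pass 70% of its speed; a pose out of reach is approached as far as the arm can. A call with a gripper value outside its range is refused whole. The fingers move at their own pace and stop on an object; FORCE is the grip in N (left out, the last holds). Time passes only in rows, so rows that repeat a pose let the fingers close, or fill a call up. It gives the time, the measured TCP pose, the force, the opening and the grip force at its end, in the units of the state.
- state(): the state, without advancing time (a new reading comes with each control period).
- viewer.capture(name): name is "scene" or "side" or "wrist"; returns a dict with "pixels" (400x640x3 uint8, red, green, blue), "range_z" (400x640 float32, m along the optical axis (not along the pixel's ray), 0 where there is no reading), "intrinsics" (3x3 intrinsics, pixels), "rvec" (rotation vector, rad) and "tvec" (3), from world to camera coordinates, as OpenCV has them. Camera axes: x right, y down, z forward; pixel columns grow to the right and rows downward; lengths in m; the calibration is good to about 2 mm. A picture is of the moment at which its call begins.
- manip.hand_in(): hands the job in; it is judged then, once.
The state is a dict: "clock": time; "joint_positions": joint angles; "qd": joint speeds; "joint_efforts": joint torques, N m; "tool_pos": TCP position; "orientation": TCP orientation; "ft_force": force on the tool from outside, world axes, zero at the start; "moment": the same for the moment, N m; "grip_width": finger opening in m; "grip_force": force on a finger pad.
Only numpy, scipy, OpenCV 4.12 (cv2) and the standard library are available. Lean on these libraries where they do the work, as an engineer would, in place of code of your own. Each camera call takes 0.05 s, during which the arm holds its last target. There are 200 camera calls.

### The job

The little drawing board on the bench is propped too steeply, and its ratchet only lets it go up. Raise it past its last notch until the weighted pawl falls back clear of the teeth, lower it gently (do not let it fall) all the way down onto its rest so that the pawl tips in again, then raise it to the second notch from the bottom and leave it propped there by the pawl. Do not disturb the things standing around it.

Things in the scene. Friction and masses are not known exactly. Their poses are not given: they have to be found in the camera images.
- stand: Fixed plywood foot 200 x 310 x 12 mm of the drawing board; origin at the centre of its underside on the bench. Its x axis points level from the hinge towards the back, its y axis runs along the hinge. Two rest posts 20 mm thick and 142 mm tall stand under the board at local x = +55, y = +-70 mm.
- board (a joint): How far the board is raised above its rest, in rad: 0 on its rest (where it slopes 0.42 rad from level), 0.88 at its stop. The pawl holds the board from sinking at 0.13 (first, lowest notch), 0.26 (second), 0.39, 0.52 and 0.65 (fifth, last); let go between notches it sinks to the lower one. Above about 0.80 the pawl is thrown back; then the board falls unless it is supported.
- top_rail (a point): Middle of the round aluminium rail, 16 mm thick, 200 mm long, along the board's top edge, 195 mm from the hinge axis, at an angle of 0.42 + joint above level; free behind and above. Pushed level to the stand's -x side from behind it raises the board (about 6 N at the rest, less when steeper); drawing back lets the board sink after the finger, slowed by drag in the hinge (0.3 rad/s when steep).
- pawl (a joint): Lean of the pawl in rad about an axis parallel to the hinge, 0 upright: -0.13 to -0.22 in a notch, -0.10 while it rides over a tooth, +0.35 when thrown back clear of the teeth; it tips to either side by its own weight. The board throws it back at about 0.80 and tips it in again just above its rest, at about 0.04.
- pawl_knob (a point): Centre of the steel weight, 20 mm thick, on top of the pawl lever on the stand's +y side (the robot's left), 131 mm from the board's middle, next to the toothed steel quadrant of 90 mm radius. It need not be touched.
- multimeter: Black multimeter 150 x 75 x 40 mm lying on the bench, a bystander; origin at the centre of its underside.
- jar: Glass jar of small screws with a metal lid, 71 mm wide, 101 mm tall, a bystander; origin at the centre of its underside.
- hinge (a point): Middle of the board's hinge axis, in the stand's frame at x = -70, y = 0, z = 100 mm. The board, a plywood panel 200 mm wide and 10 mm thick, about 0.6 kg, is hinged at its low edge; its face looks to the stand's -x side, its back to +x.
- tape_measure: Dark grey pocket tape measure lying on its side, 70 x 95 x 36 mm, a bystander; origin at the centre of its underside.

How it is judged:
On the way, in this order (a step that is already met when the one before it is completed fails the run):
1. the board has been raised past its last notch (joint over 0.73) and the pawl is thrown back (lean over 0.2) (value of joint board above 0.73 rad and value of joint pawl above 0.2 rad), for 0.1 s.
2. the board lies on its rest (joint under 0.04) and the pawl has tipped in again (lean under -0.02) (value of joint board below 0.04 rad and value of joint pawl below -0.02 rad), for 0.1 s.
At the end, for the whole second after the job is handed in: The board hangs still in the second notch from the bottom (joint 0.22 to 0.30, moving less than 0.05 rad/s), held by the pawl alone (lean under -0.08) (value of joint board between 0.22 and 0.3 rad and value of joint pawl below -0.08 rad and velocity of joint board between -0.05 and 0.05 rad/s); the robot touches nothing.
It fails at once if the board falls (faster than 1.1 rad/s downwards) while the pawl is thrown back (value of joint pawl above 0.1 rad and velocity of joint board below -1.1 rad/s).
It fails at once if a bystander (multimeter, jar or tape measure) is moved more than 30 mm (distance of any of multimeter, jar, tape_measure from where it was at the start of the episode above 0.03 m).
It also fails if it takes over 53 s, if anything falls off the work surface, if the arm or the gripper's body presses on something with over 40 N, if the wrist force passes 120 N, or if a joint passes its speed limit or range.

## Working session

There is one attempt and no reset: what is moved stays moved. The work goes in short steps, Python scripts to look and compute and a shell command to move; the robot and the scene stay as the last step left them, time stands still between calls to the robot, and variables do not carry over. Pictures are saved under pics/ and viewed, at most 10 in all, crops included, and the job is handed in when it is done.

```bash
mkdir -p pics; cat > h.py <<'E'
import numpy as np, cv2
from workcell import state, viewer, manip
from scipy.spatial.transform import Rotation as R
def cap(n):
    c=viewer.capture(n); Rm=cv2.Rodrigues(np.array(c["rvec"],float))[0]; t=np.array(c["tvec"],float).ravel()
    K=np.array(c["intrinsics"]); z=c["range_z"]; v,u=np.mgrid[0:z.shape[0],0:z.shape[1]]
    P=np.stack([(u-K[0,2])/K[0,0]*z,(v-K[1,2])/K[1,1]*z,z],-1)
    W=(P-t)@Rm; W[z<=0]=np.nan
    return c["pixels"],W,(K,Rm,t)
E
python3 - <<'E'
from h import *
s=state(); print(s)
for n in ["scene","side"]:
    p,W,(K,Rm,t)=cap(n); cv2.imwrite(f"pics/{n}0.png",p[...,::-1]); np.save(f"{n}0W.npy",W); np.save(f"{n}0p.npy",p)
    print(n,K[0,0],-Rm.T@t,Rm[2])
E
```

```text
{'clock': 0.0, 'joint_positions': array([ 1.17098181e+00,  2.87155872e-01,  1.57819463e+00, -4.25581407e-07,
        1.27862688e+00, -1.50002154e-01]), 'qd': array([-0.00053774,  0.00020506,  0.00069708, -0.00078384,  0.00117174,
        0.00254545]), 'joint_efforts': array([-7.95868254e-04, -4.05964887e+01, -2.92634743e+01, -1.66599630e-04,
        5.94479192e-03,  7.01094862e-06]), 'tool_pos': array([0.16659939, 0.65346634, 0.24694413]), 'orientation': array([ 1.24581494e-01,  9.92208662e-01, -1.14764572e-03, -3.23481431e-04]), 'ft_force': array([-0.85436662,  0.11268885,  0.66304968]), 'moment': array([0.01182088, 0.0289324 , 0.0069215 ]), 'grip_force': 0.0, 'grip_width': 0.08537619019763067}
scene 442.431234481552 [ 0.18114681 -0.27363487  0.94642626] [ 0.3844843   0.56823217 -0.72751909]
side 442.874870234561 [ 0.5327165  -0.40350721  0.80259018] [ 0.07619435  0.7430129  -0.66492575]
```

View pics/scene0.png

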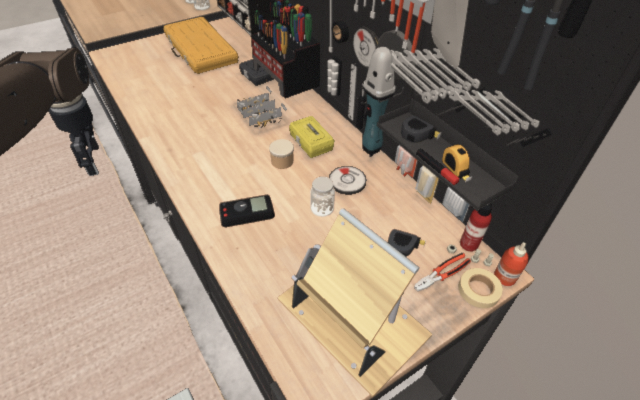

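View pics/side0.png

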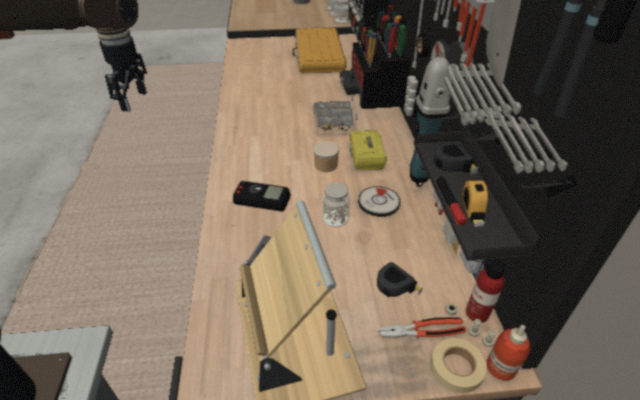

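The scene view shows the board propped at about (360,275), with its rail running from (342,214) to (415,268). The foot is below it, the jar is at (322,195), the multimeter at (247,209) and the tape at (403,242). In the side view the rail runs from (300,208) to (332,285).

```bash
python3 - <<'E'
from h import *
W=np.load("scene0W.npy"); p=np.load("scene0p.npy")
Z=W[...,2]
def poly(pts):
    m=np.zeros(Z.shape,np.uint8); cv2.fillPoly(m,[np.array(pts)],1); return (m>0)&np.isfinite(Z)
b=W[poly([(338,230),(400,272),(370,322),(320,285)])]
c=b.mean(0); n=np.linalg.svd(b-c)[2][2]; n*=np.sign(n[2]); print("board n",n,c,"slope",np.arccos(n[2]), "rms",np.std((b-c)@n))
ax=np.cross([0,0,1],n); ax/=np.linalg.norm(ax); print("hinge axis",ax,"yaw",np.arctan2(ax[1],ax[0]))
# foot
m=(abs(Z-0.012)<0.005)&poly([(270,290),(300,270),(440,330),(370,395)])
q=W[m][:,:2].astype(np.float32); print("foot",m.sum(), cv2.minAreaRect(q))
# rail: gray pixels high z near board top
hsv=cv2.cvtColor(p,cv2.COLOR_RGB2HSV)
g=(hsv[...,1]<60)&(Z>0.15)&poly([(330,205),(350,205),(425,265),(412,285)])
r=W[g]; print("rail n",g.sum(), r.min(0),r.max(0)); e=(r-np.median(r,0))@ax
for lo,hi in ((0,5),(45,55),(95,100)):
    a,bq=np.percentile(e,[lo,hi]); print(r[(e>=a)&(e<=bq)].mean(0))
for nm,pl in dict(jar=[(305,175),(340,175),(340,218),(305,218)],mm=[(215,190),(280,190),(280,230),(215,230)],tape=[(383,225),(428,225),(428,258),(383,258)]).items():
    k=W[poly(pl)]; k=k[k[:,2]>0.02]; print(nm,k.min(0),k.max(0),np.median(k,0))
E
```

```text
board n [-0.79881959 -0.13947775  0.58517794] [0.52082161 0.09419891 0.19055544] slope 0.9456968473805031 rms 0.0013160927199281293
hinge axis [ 0.1720026 -0.9850965  0.       ] yaw -1.3979341224568922
foot 5087 ((0.5296790599822998, 0.10266780108213425), (0.20063166320323944, 0.30981335043907166), 10.106403350830078)
rail n 806 [0.54930838 0.01076681 0.24431634] [0.59606293 0.20864059 0.26964483]
[0.55466212 0.20150409 0.2636241 ]
[0.57296869 0.09863198 0.26348558]
[0.58847521 0.01439945 0.26178795]
jar [0.54239122 0.19776105 0.02004308] [0.68639089 0.45761472 0.26435588] [0.64456564 0.40906526 0.0779619 ]
mm [0.3877033  0.46767958 0.02002937] [0.54254142 0.57011152 0.04556425] [0.46157768 0.51328548 0.03399504]
tape [0.56434346 0.03989877 0.02006323] [0.81186608 0.24022499 0.26870454] [0.74198552 0.17985408 0.03547196]
```

The measurements agree with the sizes given. The stand is at (0.530, 0.103) with yaw 10.1°, the board is at about 0.526 (fourth notch), and the rail centre is at about (0.574, 0.111, 0.257). Next I close the fingers, raise the tool and travel to a point behind the rail.

```bash
python3 -m inch '[[[-0.9,-0.7,-1.2,-0.3,0],[-2.9,-2,-2.6,-0.7,0],[-4.9,-3.4,-3.8,-1.1,0],[-6.9,-4.8,-4.5,-1.5,0],[-8.8,-6.2,-4.5,-1.9,0],[-10.8,-7.6,-4.5,-2.3,0],[-12.8,-9,-4.5,-2.6,0],[-14.8,-10.4,-4.5,-2.9,0],[-16.7,-11.8,-4.5,-3.05,0],[-18,-12.7,-4.5,-3.05,0]]]' 40
python3 - <<'E'
from h import *
s=state(); Rt=R.from_quat(s["orientation"]).as_matrix(); print(s["tool_pos"],Rt[:,0],Rt[:,1],s["joint_positions"],s["ft_force"])
d=np.array([.6225,.119,.36])-s["tool_pos"]; print("units",Rt.T@d/.025)
E
```

```text
clock: 1.35
tool_pos: [0.5255, 0.2327, 0.3601]
orientation: [-0.087, 0.996, -0.0, -0.001]
ft_force: [0.0, 1.4, 0.7]
grip_width: 0.0003
grip_force: 0.0
[0.52554072 0.23271027 0.36011687] [-0.98490111 -0.17311472  0.00104623] [-1.73115099e-01  9.84901561e-01 -2.79075219e-04] [ 2.40470918e-01  1.06629922e-03  1.69308109e+00 -2.10529243e-04
  1.44850773e+00 -1.50429113e+00] [0.04995734 1.35477208 0.72695831]
units [-3.03242017e+00 -5.15114019e+00  2.93973434e-03]
```

```bash
python3 -m inch '[[[-1,-1.6,0,0,0],[-2,-3.4,0,0,0],[-3,-5.1,0,0,0],[-3,-5.1,0.4,0,0],[-3,-5.1,1.4,0,0],[-3,-5.1,2.5,0,0],[-3,-5.1,3.6,0,0],[-3,-5.1,4.3,0,0],[-3,-5.1,4.5,0,0],[-3,-5.1,4.5,0,0]]]'
python3 - <<'E'
from h import *
s=state(); Rt=R.from_quat(s["orientation"]).as_matrix(); print(s["tool_pos"],s["ft_force"])
for n in ["side"]:
    p,W,_=cap(n); cv2.imwrite(f"pics/{n}1.png",p[...,::-1])
E
```

```text
clock: 2.6
tool_pos: [0.6206, 0.123, 0.2488]
orientation: [-0.088, 0.996, 0.0, 0.0]
ft_force: [0.3, -0.1, -0.0]
grip_width: 0.0004
grip_force: 0.0
[0.62063693 0.1230492  0.2487615 ] [ 0.30646278 -0.07669705 -0.04053965]
```

View pics/side1.png

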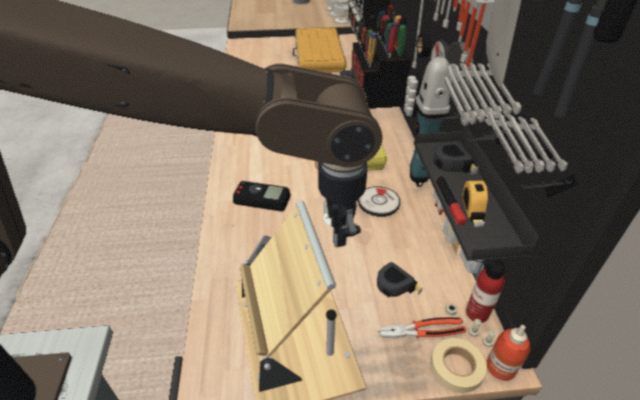

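The closed fingers stand behind the rail at about (345,235), a little clear of it. Now I push toward the stand's -x side along the rail's arc to about 0.85.

```bash
python3 -m inch '[[[0.4,0,0,0,0],[0.9,0,0,0,0],[1.2,0,-0.15,0,0],[1.6,0,-0.35,0,0],[2.0,0,-0.55,0,0],[2.35,0,-0.7,0,0],[2.7,0,-0.87,0,0],[3.0,0,-1.0,0,0],[3.2,0,-1.07,0,0],[3.3,0,-1.1,0,0]]]'
cat >> h.py <<'E'
H=np.array([.461,.091,.1]); EX=np.array([.985,.173,0])
def report(name=None):
    s=state(); print("t",s["clock"],"u,z mm",(s["tool_pos"]-H)@EX*1e3,s["tool_pos"][2]*1e3,"F",s["ft_force"].round(1))
    for n in ["scene","side"]:
        p,W,_=cap(n); D=W-H; u=D@EX; v=D@np.array([-.173,.985,0]); z=W[...,2]
        hsv=cv2.cvtColor(p,cv2.COLOR_RGB2HSV)
        m=np.isfinite(z)&(abs(v)<.095)&(hsv[...,1]>60)&(hsv[...,0]>10)&(hsv[...,0]<30)&(u>-.01)&(u<.19)&(z>.12)&(z<.3)
        r=np.hypot(u,z-.1); m&=(r>.06)&(r<.185)
        if m.sum()>200:
            A=np.c_[u[m],z[m]]; c=np.median(A,0); d=np.linalg.svd((A-c)[np.abs(A-c).max(1)<.1],full_matrices=False)[2][0]
            print(n,m.sum(),"joint",np.arctan2(abs(d[1]),d[0]*np.sign(d[1]))-.42)
        if name: cv2.imwrite(f"pics/{n}_{name}.png",p[...,::-1])
E
python3 -c "
from h import *; report('a')"
```

```text
clock: 3.9
tool_pos: [0.5385, 0.1082, 0.2752]
orientation: [-0.088, 0.996, -0.0, -0.001]
ft_force: [2.6, 0.2, 1.4]
grip_width: 0.0001
grip_force: 0.8
t 3.9 u,z mm 79.32604860045969 275.21133794806724 F [2.6 0.2 1.4]
scene 4192 joint 0.8608576353029747
side 2466 joint 1.0046621658440995
```

```bash
python3 -c "
import cv2
a=cv2.imread('pics/scene_a.png')[180:380,250:450]; b=cv2.imread('pics/scene0.png')[180:380,250:450]
cv2.imwrite('pics/c1.png',cv2.resize(cv2.hconcat([b,a]),None,fx=2,fy=2,interpolation=2))"
```

```text
(no output)
```

View pics/c1.png

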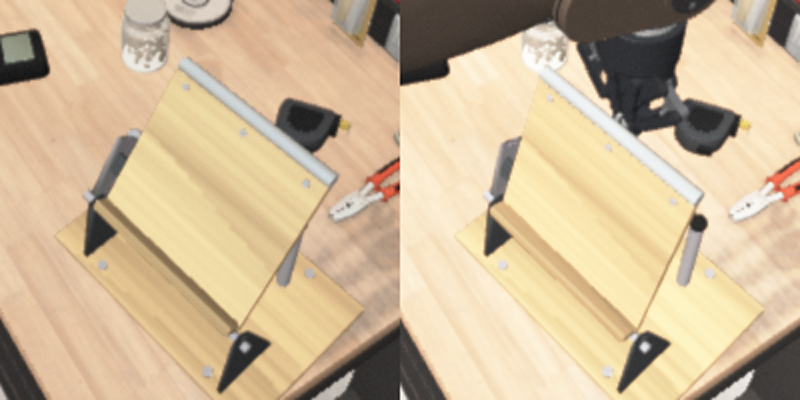

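The left half shows the start and the right half shows the board now standing steep, with the fingers at the rail. The pawl knob is hidden. The joint reads about 0.85, so I push a touch further, hold, and start a slow draw-back.

```bash
python3 -m inch '[[[0.1,0,-0.02,0,0],[0.2,0,-0.05,0,0],[0.2,0,-0.05,0,0],[0.2,0,-0.05,0,0],[0.1,0,0,0,0],[-0.05,0,0.03,0,0],[-0.22,0,0.1,0,0],[-0.4,0,0.18,0,0],[-0.58,0,0.25,0,0],[-0.76,0,0.33,0,0]]]'
python3 -c "
from h import *; report('b')"
```

```text
clock: 5.25
tool_pos: [0.5583, 0.1117, 0.2672]
orientation: [-0.088, 0.996, -0.0, -0.0]
ft_force: [0.9, -0.4, -0.1]
grip_width: 0.0002
grip_force: 0.3
t 5.25 u,z mm 99.41104155960923 267.2394731947917 F [ 0.9 -0.4 -0.1]
scene 4492 joint 0.7453831228654464
side 3175 joint 0.8065207865642241
```

```bash
python3 -m inch '[[[-0.15,0,0.08,0,0],[-0.31,0,0.17,0,0],[-0.47,0,0.26,0,0],[-0.63,0,0.35,0,0],[-0.78,0,0.44,0,0],[-0.93,0,0.53,0,0],[-1.08,0,0.62,0,0],[-1.23,0,0.72,0,0],[-1.38,0,0.82,0,0],[-1.52,0,0.92,0,0]]]'
python3 -c "
from h import *; report('c')"
```

```text
clock: 6.6
tool_pos: [0.5956, 0.1184, 0.2443]
orientation: [-0.088, 0.996, 0.0, -0.0]
ft_force: [1.6, 0.5, -0.4]
grip_width: -0.0001
grip_force: 0.5
t 6.6 u,z mm 137.3312017120073 244.26442648212037 F [ 1.6  0.5 -0.4]
scene 1809 joint 0.5117427586173444
side 4324 joint 0.5183594192457632
```

```bash
python3 -m inch '[[[-0.12,0,0.1,0,0],[-0.24,0,0.2,0,0],[-0.36,0,0.31,0,0],[-0.48,0,0.42,0,0],[-0.6,0,0.53,0,0],[-0.71,0,0.64,0,0],[-0.82,0,0.75,0,0],[-0.93,0,0.86,0,0],[-1.04,0,0.97,0,0],[-1.15,0,1.08,0,0]]]'
python3 -c "
from h import *; report('d')"
```

```text
clock: 7.95
tool_pos: [0.6237, 0.1233, 0.2171]
orientation: [-0.088, 0.996, -0.0, -0.0]
ft_force: [1.3, 0.7, -0.6]
grip_width: 0.0
grip_force: 0.6
t 7.95 u,z mm 165.79872733225324 217.0894959875197 F [ 1.3  0.7 -0.6]
scene 1062 joint 0.31529021560847775
side 5022 joint 0.31127663810830014
```

```bash
python3 -m inch '[[[-0.1,0,0.12,0,0],[-0.2,0,0.24,0,0],[-0.3,0,0.37,0,0],[-0.39,0,0.49,0,0],[-0.48,0,0.61,0,0],[-0.57,0,0.74,0,0],[-0.66,0,0.87,0,0],[-0.75,0,1.0,0,0],[-0.84,0,1.12,0,0],[-0.92,0,1.25,0,0]]]'
python3 -c "
from h import *; report('e')"
```

```text
clock: 9.3
tool_pos: [0.6466, 0.1274, 0.1862]
orientation: [-0.088, 0.996, 0.0, 0.0]
ft_force: [1.8, 0.6, -0.5]
grip_width: 0.0001
grip_force: 0.8
t 9.3 u,z mm 189.1073114291571 186.1587724759716 F [ 1.8  0.6 -0.5]
scene 1034 joint 0.10639605503647337
side 5404 joint 0.10782462792863329
```

```bash
python3 -m inch '[[[-0.07,0,0.1,0,0],[-0.14,0,0.2,0,0],[-0.2,0,0.3,0,0],[-0.26,0,0.4,0,0],[-0.31,0,0.5,0,0],[-0.36,0,0.6,0,0],[-0.42,0,0.65,0,0],[-0.5,0,0.65,0,0],[-0.6,0,0.65,0,0],[-0.6,0,0.65,0,0]]]'
python3 -c "
from h import *; report('f')
import cv2
a=cv2.imread('pics/scene_f.png')[180:380,250:450]; b=cv2.imread('pics/side_f.png')[180:380,200:400]
cv2.imwrite('pics/c2.png',cv2.resize(cv2.hconcat([a,b]),None,fx=2,fy=2,interpolation=2))"
```

```text
clock: 10.65
tool_pos: [0.6613, 0.13, 0.1703]
orientation: [-0.088, 0.996, -0.0, 0.0]
ft_force: [-0.4, -0.4, -1.1]
grip_width: 0.0003
grip_force: 0.0
t 10.65 u,z mm 204.06391671580752 170.31766618250248 F [-0.4 -0.4 -1.1]
scene 992 joint -0.01001927648237938
side 5510 joint 0.0005190749715935916
```

View pics/c2.png

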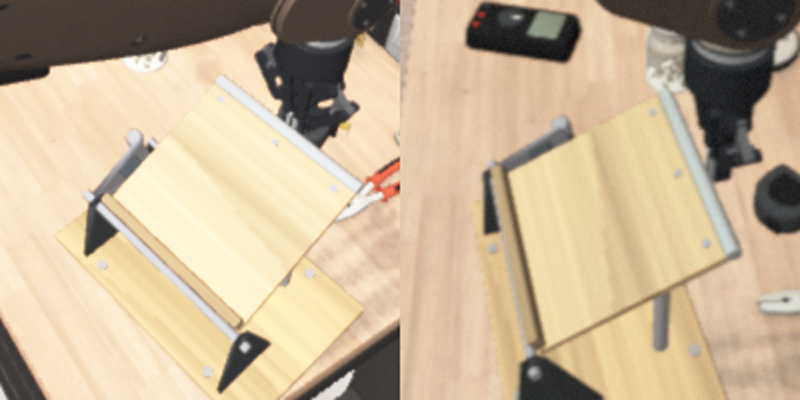

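The board lies on its rest at about 0.00, and the pawl knob at (135,135) is back where it was when engaged. Next I raise the board to about 0.31, past the second notch and short of the third.

```bash
python3 -m inch '[[[0,0,0,0,0],[0.15,0,0,0,0],[0.27,0,-0.05,0,0],[0.45,0,-0.35,0,0],[0.65,0,-0.7,0,0],[0.86,0,-1.0,0,0],[1.08,0,-1.35,0,0],[1.3,0,-1.65,0,0],[1.48,0,-1.87,0,0],[1.57,0,-1.95,0,0]]]'
python3 -c "
from h import *; report('g')"
```

```text
clock: 12.0
tool_pos: [0.625, 0.1236, 0.2218]
orientation: [-0.088, 0.996, 0.0, 0.005]
ft_force: [6.8, 2.9, 2.6]
grip_width: 0.0001
grip_force: 3.6
t 12.0 u,z mm 167.19945502098912 221.84182450540388 F [6.8 2.9 2.6]
scene 1052 joint 0.30498180676165826
side 5050 joint 0.30324392765533686
```

```bash
python3 -m inch '[[[0.05,0,-0.05,0,0],[0.05,0,-0.05,0,0],[-0.05,0,0.05,0,0],[-0.15,0,0.15,0,0],[-0.25,0,0.25,0,0],[-0.4,0,0.3,0,0],[-0.6,0,0.3,0,0],[-0.9,0,0.3,0,0],[-1.2,0,0.3,0,0],[-1.2,0,0.3,0,0]]]'
python3 -c "
from h import *; report('h')"
```

```text
clock: 13.35
tool_pos: [0.6526, 0.1284, 0.2112]
orientation: [-0.088, 0.996, -0.0, -0.0]
ft_force: [-0.6, 0.0, 0.6]
grip_width: -0.0003
grip_force: 0.0
t 13.35 u,z mm 195.1948154845362 211.22908008328798 F [-0.6  0.   0.6]
scene 1073 joint 0.2654037896385509
side 5145 joint 0.26657857601027185
```

The board now hangs at about 0.26 with the fingers clear of it, about 24 mm away. I lift the tool away, check once more and hand in.

```bash
python3 -m inch '[[[-0.6,0,0,0,0],[-1,0,-0.5,0,0],[-1,0,-1.5,0,0],[-1,0,-2.5,0,0],[-1,0,-3.5,0,0],[-1,0,-4.2,0,0],[-1,0,-4.5,0,0],[-1,0,-4.5,0,0],[-1,0,-4.5,0,0],[-1,0,-4.5,0,0]]]'
python3 -c "
from h import *; report('i'); print(manip.hand_in())"
```

```text
clock: 14.7
tool_pos: [0.6763, 0.1327, 0.3224]
orientation: [-0.088, 0.996, 0.0, -0.001]
ft_force: [-0.2, 0.5, -0.9]
grip_width: 0.0001
grip_force: 0.0
t 14.7 u,z mm 219.30151469900082 322.39984788325694 F [-0.2  0.5 -0.9]
scene 1139 joint 0.2589667423389093
side 5137 joint 0.2665732672801107
the job is handed in; nothing more can be done
None
```

The job is handed in with the board hanging at about 0.26 rad (second notch), the arm clear and 14.7 s used; I inferred the pawl's state from how the board moved rather than measuring it, and the hand-in gave no verdict.

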